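# Snap the retaining clip onto the filter wheel's spindle

## Task

The filter wheel is back on its spindle, but the orange-handled wire clip that retains it is still lying on the bench. Turn the wheel until its blank sector is well out from under the lamp, lay the clip flat on that sector with its mouth towards the spindle and let go of it, then push it sideways into the spindle's groove until it snaps fully home. Do not touch the lamp, and leave the other things on the bench where they are.

Things in the scene. Friction and masses are not known exactly. Their poses are not given: they have to be found in the camera images.
- station: fixed grey baseplate (175 x 124 x 12 mm) bolted to the bench, carrying a dark bearing block, the spindle, the silver filter wheel and the lamp. Origin: on the spindle's vertical axis, at bench level (underside of the plate). Its +x points from the spindle to the lamp post. The plate reaches x -50..+125 mm, y +-62 mm. A tall concrete pillar stands behind it, its front face at world x = 0.66
- groove (a point): centre of the spindle's groove at the level of the wheel's top face, 45 mm above the bench. The spindle is vertical and fixed: the groove is 18 mm in diameter and reaches from the wheel's face to 6.7 mm above it; over it sits the spindle's head, 24 mm in diameter, its top 15 mm above the wheel's face
- filter_wheel (a joint): rotation of the silver filter wheel about the spindle, rad, counter-clockwise from above; 0 = middle of the blank sector right under the lamp (on the station's +x). Turns freely within +-3.5, stays where left (friction about 0.1 N m). Flat disc, 170 mm diameter, 8 mm thick, top face 45 mm above the bench. Pushing a filter mount sideways turns it
- blank (a point): middle of the wheel's blank sector on the top face, 60 mm from the spindle axis, black dot near the rim; turns with the wheel. Five round black filter mounts (26 mm diameter, 12 mm high above the face) stand on the same 60 mm circle at 60, 120, 180, 240 and 300 degrees from it: 34 mm free between neighbours, 78 mm across the blank sector
- lamp: fixed black round lamp (40 mm in diameter, from 70 to 106 mm above the bench) overhanging the wheel, its axis 60 mm from the spindle axis, on a bracket and a steel post of 13 mm diameter that stands 107 mm from the spindle axis and is 108 mm high (all along the station's +x). Origin as the station's. Not to be touched
- clip: loose clip, about 40 g, lying flat: two 5 mm spring wire legs in an orange T-handle. Origin: underside, at the centre of the bore between the legs, which fits the 18 mm groove when the two centres coincide. +x points out of the open mouth (wire tips at x = +22 mm, 35 mm across; waist 13 mm), z up. The 5 mm high tongue butts on the groove at x = -9.8 mm when home
- clip_grip (a point): middle of the clip's upright handle plate: 11 mm thick along the clip's x (x = -44 to -55 mm), 34 mm wide in y, 18 mm high; this point is 49.5 mm behind the bore centre, 9 mm above the underside. In front of it a 5 mm high foot, 26 mm wide, reaches to x = -37 mm. Pushed here with about 8 to 14 N, lying flat on the wheel, the clip snaps home
- petri: bystander: round petri dish, 59 mm in diameter, 14 mm high; origin at the centre of its underside
- oil_bottle: bystander: white dropper bottle with red teat, 34 mm in diameter, 96 mm high, close beside the wheel on its left or right; origin at the centre of its underside
- dropper: bystander: brown dropper bottle with black teat, 34 mm in diameter, 96 mm high; origin at the centre of its underside
- cover_glass: bystander: small white box, 28 x 28 x 16 mm, beside the wheel on the other side from the white bottle; origin at the centre of its underside
- objective_can: bystander: white screw-cap can, 38 mm in diameter, 49 mm high; origin at the centre of its underside

How it is judged (in metres and radians):
On the way, in this order (a step that is already met when the one before it is completed fails the run):
1. the wheel is turned so that its blank sector is out from under the lamp (middle of the sector more than 0.7 rad from the lamp) ((value of joint filter_wheel above 0.7 rad or value of joint filter_wheel below -0.7 rad)), for 0.2 s.
2. the clip lies flat on the wheel over the blank sector, not yet on the groove, and the fingers have let go of it (horizontal distance between clip and groove between 0.012 and 0.055 m and z of clip in the frame of groove between -0.002 and 0.003 m and angle between clip's own z axis and vertical below 0.1 rad and horizontal distance between clip_grip and blank below 0.04 m and contact force between the fingers and clip below 0.05 N), for 0.2 s.
At the end, for the whole second after the job is handed in: The clip is snapped home: bore centre within 2.5 mm of the spindle axis, flat (0.1 rad) on the wheel's face (height -2 to +2.5 mm), grip within 35 mm of the blank sector's middle, at rest and let go; that middle is more than 0.7 rad from the lamp (horizontal distance between clip and groove below 0.0025 m and z of clip in the frame of groove between -0.002 and 0.0025 m and angle between clip's own z axis and vertical below 0.1 rad and horizontal distance between clip_grip and blank below 0.035 m and (value of joint filter_wheel above 0.7 rad or value of joint filter_wheel below -0.7 rad) and linear speed of clip below 0.01 m/s); the robot touches nothing.
It fails at once if the lamp or its post is touched (more than 1 N) (contact force between any of the arm, the fingers, clip and lamp above 1 N).
It fails at once if a bystander (petri dish, either dropper bottle, white box, can) is moved by more than 20 mm or tipped over (distance of any of petri, oil_bottle, dropper, cover_glass, objective_can from where it was at the start of the episode above 0.02 m or angle between any of oil_bottle, dropper, objective_can's own z axis and vertical above 0.5 rad).
It also fails if it takes over 61 s, if anything falls off the work surface, if the arm or the gripper's body presses on something with over 40 N, if the wrist force passes 120 N, or if a joint passes its speed limit or range.

## Robot

A 6-joint arm with a two-finger parallel gripper is mounted at the origin on a cart in front of the work surface, level with it; the furniture and walls round the work are solid. World frame = base frame: x ahead of the robot, y to its left, z up, the work surface at z = 0. Lengths are in mm, angles in rad, forces in N, time in s.
With the tool pointing down it reaches from about 275 to 750 mm from the base axis. Payload 10.2 kg.
Tool frame: the origin (TCP) lies at the very end of the fingers, on their centre line; the grasp point (between the pads) lies 19 mm behind it; z points along the fingers, y is the line along which they close (so a half turn about z gives the same grasp; the last joint's range is limited). The gripper opens to 85 mm and grips with 20 to 120 N. Pads are 22 mm wide; open, the fingers measure 114 mm over their backs; the gripper's body (76 mm by 85 mm) begins 54 mm behind the grasp point. The pads swing forward as they close: fully open they stand 13 mm farther back than shut.
Start: joints at [1.036, 0.313, 1.498, -0, 1.331, -0.223], TCP at [161.068, 499.688, 199.594] pointing down, gripper open.
Joint ranges: [-2.94, 2.94], [-0.97, 2.17], [0.19, 2.56], [-1.23, 4.37], [0.02, 3.11], [-2.88, 2.88]. Speed limits (rad/s): [2.39, 2.39, 3.01, 3.14, 3.14, 3.14].

## Interface

Orientations are given as a unit quaternion [w, x, y, z].
In Python, from rig import ctrl gives the robot as it stands.
- The arm moves only by the shell command python3 -m inch 'ROWS' [OPENING] [FORCE]. ROWS is text: rows parted by semicolons, each of 6 numbers parted by spaces: the shift along the tool's x, y, z in mm, then the turn, a rotation vector about the tool's x, y, z in units of 6 degrees (1.0 is 6 degrees). A call has exactly 10 rows; each row shifts and turns the commanded pose from where the row before left it, along the tool's axes as they then stand; what a row does not reach is not made up. A row lasts 1/12 s, in which the tool goes at most 41.7 mm and 7.16 degrees, less where a joint would pass 70% of its speed; a pose out of reach is approached as far as the arm can. A call with a gripper value outside its range is refused whole. OPENING is the opening, from 0 (shut) to 1 (fully open), set as the call begins (- or left out, the last holds). The fingers move at their own pace and stop on an object; FORCE is the grip in N (left out, the last holds). Time passes only in rows, so rows that do not move let the fingers close, or fill a call up. It gives the time, the measured TCP pose, the force, the opening and the grip force at its end, in the units of the state.
- ctrl.sense(): the state, without advancing time (a new reading comes with each control period).
- ctrl.capture(name): name is "scene" or "side" or "wrist"; returns a dict with "image" (480x640x3 uint8, red, green, blue), "intrinsics" (3x3 intrinsics, pixels), "rvec" (rotation vector, rad) and "tvec" (3), from world to camera coordinates, as OpenCV has them. Camera axes: x right, y down, z forward; pixel columns grow to the right and rows downward; lengths in mm; the calibration is good to about 2 mm. A picture is of the moment at which its call begins. There is no depth.
- ctrl.finish_job(): hands the job in; it is judged then, once.
The state is a dict: "time_s": time; "joints": joint angles; "dq": joint speeds; "tau": joint torques, N m; "eef_pos": TCP position; "ee_rot": TCP orientation; "force": force on the tool from outside, world axes, zero at the start; "wrist_torque": the same for the moment, N m; "grip_width": opening from 0.0 (shut) to 1.0 (fully open); "grip_force": force on a finger pad.
Only numpy, scipy, OpenCV 4.12 (cv2) and the standard library are available. Lean on these libraries where they do the work, as an engineer would, in place of code of your own. Each camera call takes 0.05 s, during which the arm holds its last target. There are 200 camera calls.

## Working session

There is one attempt and no reset: what is moved stays moved. The work goes in short steps, Python scripts to look and compute and a shell command to move; the robot and the scene stay as the last step left them, time stands still between calls to the robot, and variables do not carry over. Pictures are saved under pics/ and viewed, at most 10 in all, crops included, and the job is handed in when it is done.

```bash
mkdir -p pics; ls
cat > h.py <<'E'
import cv2,numpy as np
from rig import ctrl
def cap(n,f=None):
    c=ctrl.capture(n)
    if f: cv2.imwrite('pics/'+f,cv2.cvtColor(c['image'],cv2.COLOR_RGB2BGR))
    return c
def ray(c,u,v,z):
    R=cv2.Rodrigues(np.array(c['rvec'],float))[0];t=np.array(c['tvec'],float).ravel()
    o=-R.T@t; d=R.T@np.linalg.inv(np.array(c['intrinsics']))@[u,v,1]
    return (o+d*(z-o[2])/d[2]).round(1)
def proj(c,p):
    return cv2.projectPoints(np.array(p,float).reshape(-1,1,3),np.array(c['rvec'],float),np.array(c['tvec'],float),np.array(c['intrinsics'],float),None)[0].reshape(-1,2).round(1)
E
python3 - <<'E'
from h import *
import pickle
C={n:cap(n,n+'0.png') for n in('scene','side')}
pickle.dump(C,open('c0.pkl','wb'))
s=ctrl.sense();print(s)
for n,c in C.items():
    R=cv2.Rodrigues(np.array(c['rvec'],float))[0];print(n,-R.T@np.array(c['tvec']).ravel())
E
```

```text
pics
{'time_s': 0.1, 'joints': array([ 1.03562847e+00,  3.13395819e-01,  1.49833314e+00,  3.24487393e-06,
        1.33100814e+00, -2.23394390e-01]), 'dq': array([ 2.64665569e-04, -1.88853964e-03, -1.40609284e-03, -1.35738289e-03,
       -4.41787634e-04,  8.72167742e-05]), 'tau': array([ 2.36013766e-03, -4.12902868e+01, -2.60141283e+01, -1.53651076e-04,
        3.04971945e-03,  1.62304252e-05]), 'eef_pos': array([160.9160174 , 499.46158974, 199.10194818]), 'ee_rot': array([-2.13331561e-04,  1.55256495e-01,  9.87874027e-01, -5.30973774e-04]), 'force': array([ 0.60575332, -0.31705481,  0.60087641]), 'wrist_torque': array([ 0.01536774, -0.03706648,  0.02049683]), 'grip_force': 0.0, 'grip_width': 1.0008140378072297}
scene [ -117.40563347 -1034.64323178   850.85761462]
side [278.64583779 987.42239468 545.10267503]
```

View pics/scene0.png

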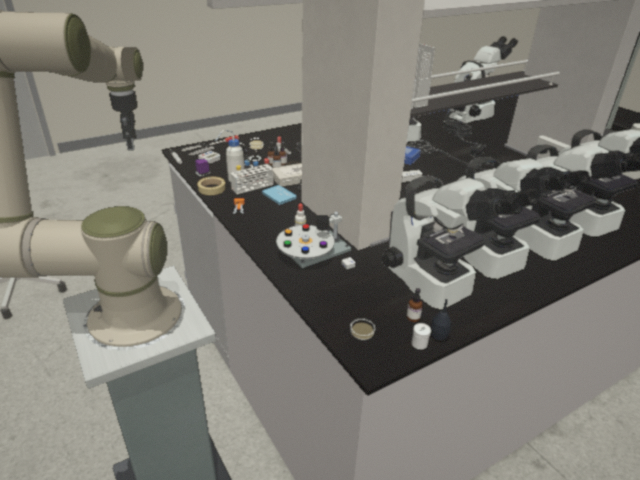

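View pics/side0.png

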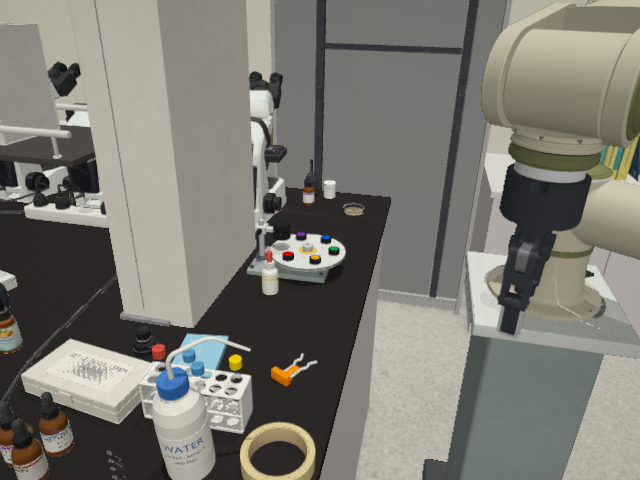

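The scene view shows the clip at (238,205), the wheel around (305,240) and the white bottle at (300,217). In the side view the clip handle is at (284,376), its tips point right and up, the wheel is at (308,252) and the lamp at about (278,232). Next I'll enlarge these areas.

Run:
```python
from h import *
import pickle
C=pickle.load(open('c0.pkl','rb'))
f=lambda n,x,y,w,h,W,H:cv2.resize(C[n]['image'][y:y+h,x:x+w],(W,H),interpolation=cv2.INTER_CUBIC)
a=f('side',240,210,120,90,400,300);b=f('side',260,340,80,60,400,300)
c=f('scene',260,195,100,75,400,300);d=f('scene',220,190,40,30,400,300)
cv2.imwrite('pics/comp.png',cv2.cvtColor(np.vstack([np.hstack([a,b]),np.hstack([c,d])]),cv2.COLOR_RGB2BGR))
for n in C:
    im=C[n]['image'];hsv=cv2.cvtColor(im,cv2.COLOR_RGB2HSV)
    m=cv2.inRange(hsv,(5,190,130),(17,255,255))
    k,l,st,ce=cv2.connectedComponentsWithStats(m)
    for i in range(1,k):
        if st[i,4]>8: print(n,st[i],ce[i].round(1),ray(C[n],*ce[i],9))
```

```text
side [271 366  21  20 166] [280.2 377.3] [462.1 404.5   9. ]
```

View pics/comp.png

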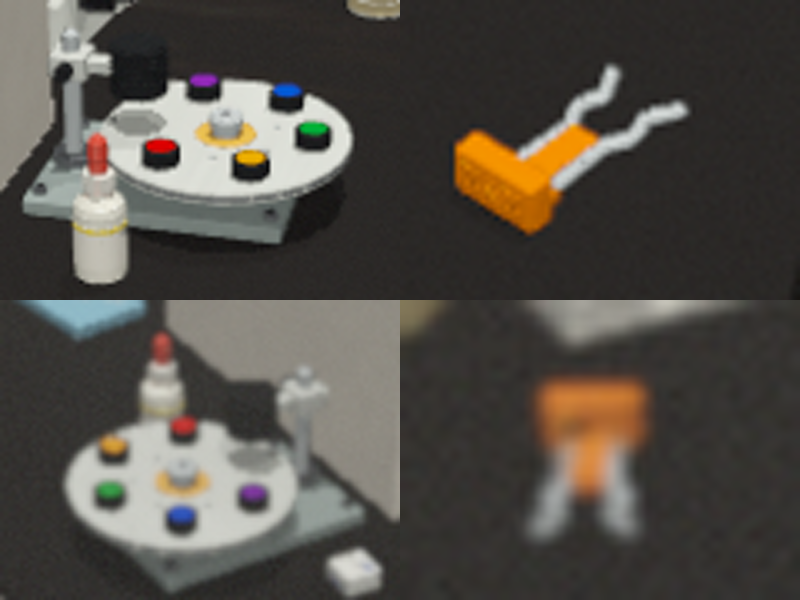

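Wheel: the spindle head, five mounts and lamp are visible in both views (positions read from the crops). The clip's T-handle is on the left with its tips towards upper right. I'll triangulate these points.

Run:
```python
from h import *
import pickle
C=pickle.load(open('c0.pkl','rb'))
S=lambda u,v:(240+u*.3,210+v*.3); Q=lambda u,v:(260+(u-400)*.2,340+v*.2); P=lambda u,v:(260+u/4,195+(v-300)/4)
names='red orange green blue purple'.split()
s=[(160,146),(250,158),(313,128),(287,90),(204,80)];p=[(184,427),(113,444),(110,489),(181,513),(253,491)]
A=[]
for n,a,b in zip(names,s,p):
    x=ray(C['side'],*S(*a),57);y=ray(C['scene'],*P(*b),57);A.append((x+y)/2);print(n,x,y)
print('head',ray(C['side'],*S(227,112),60),ray(C['scene'],*P(182,463),60))
A=np.array(A)[:,:2]
# mounts at 60k deg around center: least squares rigid fit; index order by angle from blank
for sg in(1,-1):
  th=np.array([60,120,180,240,300])*np.pi/180*sg
  z=A[:,0]+1j*A[:,1];M=np.c_[np.ones(5),60*np.exp(1j*th)];sol=np.linalg.lstsq(M,z,rcond=None)[0]
  print(sg,sol[0],abs(sol[1]),np.degrees(np.angle(sol[1])),abs(z-M@sol).round(1))
print('post base? lamp bottom/top centre side',ray(C['side'],*S(137,42),106),'post top',ray(C['side'],*S(70,40),108),ray(C['scene'],*P(304,375),108))
print('tips',ray(C['side'],*Q(613,70),2.5),ray(C['side'],*Q(683,108),2.5),'handle top',[ray(C['side'],*Q(*q),18) for q in((475,131),(457,147),(532,192),(552,180))])
print('sc tips',[ray(C['scene'],220+(u-400)/10,190+(v-300)/10,2.5) for u,v in((537,535),(632,535))])
print('oil',ray(C['side'],*S(101,272),0),'box',ray(C['scene'],*P(354,562),16))
```

```text
red [541.5  79.7  57. ] [538.4  71.5  57. ]
orange [481.3  81.1  57. ] [479.8  76.5  57. ]
green [450.5  28.7  57. ] [448.8  24.   57. ]
blue [479.4 -24.6  57. ] [478.  -27.8  57. ]
purple [539.3 -25.5  57. ] [537.6 -28.8  57. ]
head [510.   25.9  60. ] [509.3  24.6  60. ]
1 (509.43090740150905+25.236408954055076j) 0.997782125979807 -1.1657272534115553 [1.  1.1 0.1 0.3 0.2]
-1 (494.437842598491+25.478174379278236j) 0.25184649607651877 -179.96538884785662 [64.7 45.6 59.9 45.1 65. ]
post base? lamp bottom/top centre side [571.1  29.9 106. ] post top [613.4  42.7 108. ] [611.1  20.5 108. ]
tips [443.9 332.2   2.5] [416.1 345.8   2.5] handle top [array([474.7, 391.3,  18. ]), array([477.9, 400. ,  18. ]), array([449. , 414.4,  18. ]), array([444.4, 407.6,  18. ])]
sc tips [array([413.5, 339.4,   2.5]), array([441.4, 324. ,   2.5])]
oil [560.7 148.8   0. ] box [586.  -91.5  16. ]
```

```bash
cat >> h.py <<'E'
def to(x,y,z,psi):
    "remaining shift in tool axes (now) and turn units; psi = world angle (deg) of tool y"
    from scipy.spatial.transform import Rotation as Ro
    s=ctrl.sense();q=s['ee_rot'];R=Ro.from_quat([q[1],q[2],q[3],q[0]])
    a=np.radians(psi);T=Ro.from_matrix(np.array([[-np.sin(a),np.cos(a),0],[np.cos(a),np.sin(a),0],[0,0,-1]]).T) if 0 else Ro.from_matrix(np.c_[[-np.sin(a),np.cos(a),0],[np.cos(a),np.sin(a),0],[0,0,-1]])
    Y=R.as_matrix()[:,1]
    print('pos',s['eef_pos'].round(1),'psi',np.degrees(np.arctan2(Y[1],Y[0])).round(1),'q6',s['joints'][5].round(2),'t',s['time_s'],'F',s['force'].round(1),'grip',round(s['grip_width'],3),round(s['grip_force'],1))
    print('shift',R.inv().apply(np.array([x,y,z])-s['eef_pos']).round(1),'turn',(np.degrees((R.inv()*T).as_rotvec())/6).round(2))
E
python3 - <<'E'
from h import *
import pickle
C=pickle.load(open('c0.pkl','rb'))
to(480.5,78,135,-61)
for q in((236,370),(250,350),(205,425),(190,475),(250,415),(225,340)): print(q,ray(C['side'],*q,0),ray(C['side'],*q,60))
E
python3 -m inch '-21.7 -15.1 3.2 0 0 0;-21.7 -15.1 3.2 0 0 0;-21.7 -15.1 3.2 0 0 0;-21.7 -15.1 3.2 0 0 0;-21.7 -15.1 3.2 0 0 0;-21.7 -15.1 3.2 0 0 0;-21.7 -15.1 3.2 0 0 0;-21.7 -15.1 3.2 0 0 0;-21.7 -15.1 3.2 0 0 0;-21.7 -15.1 3.2 0 0 0' 0.55
python3 -m inch '-21.7 -15.1 3.2 0 0 0;-21.7 -15.1 3.2 0 0 0;-21.7 -15.1 3.2 0 0 0;-21.7 -15.1 3.2 0 0 0;-21.7 -15.1 3.2 0 0 0;-21.7 -15.1 3.2 0 0 0;-21.7 -15.1 3.2 0 0 0;-21.7 -15.1 3.2 0 0 0;-21.7 -15.1 3.2 0 0 0;-21.7 -15.1 3.2 0 0 0'
python3 -m inch '0 0 0 0 0 1.11;0 0 0 0 0 1.11;0 0 0 0 0 1.11;0 0 0 0 0 1.11;0 0 0 0 0 1.11;0 0 0 0 0 1.11;0 0 0 0 0 1.11;0 0 0 0 0 1.11;0 0 0 0 0 1.11;0 0 0 0 0 1.11'
python3 -m inch '0 0 0 0 0 1.11;0 0 0 0 0 1.11;0 0 0 0 0 1.11;0 0 0 0 0 1.11;0 0 0 0 0 1.11;0 0 0 0 0 1.11;0 0 0 0 0 1.11;0 0 0 0 0 1.11;0 0 0 0 0 1.11;0 0 0 0 0 1.11'
python3 - <<'E'
from h import *
to(480.5,78,75,-61.2)
c=cap('wrist','w1.png')
print(proj(c,[[480.5,78,57],[509.4,25.2,60]]))
E
```

```text
pos [160.9 499.5 199.1] psi 72.1 q6 -0.22 t 0.1 F [ 0.6 -0.3  0.6] grip 1.001 0.0
shift [-433.5 -303.    64.3] turn [-1.000e-02  1.000e-02  2.219e+01]
(236, 370) [540.6 395.3   0. ] [511.8 460.5  60. ]
(250, 350) [536.  340.9   0. ] [507.7 412.   60. ]
(205, 425) [540.6 515.6   0. ] [511.8 567.6  60. ]
(190, 475) [524.3 596.6   0. ] [497.3 639.6  60. ]
(250, 415) [484.9 482.6   0. ] [462.2 538.1  60. ]
(225, 340) [588.8 325.1   0. ] [554.7 398.   60. ]
time_s: 0.93
eef_pos: [321.7, 288.2, 167.3]
ee_rot: [-0.0, 0.155, 0.988, -0.0]
force: [0.0, -0.0, -0.3]
grip_width: 0.552
grip_force: 0.0
time_s: 1.77
eef_pos: [481.9, 77.9, 135.2]
ee_rot: [-0.0, 0.155, 0.988, 0.0]
force: [0.3, 0.6, -0.3]
grip_width: 0.55
grip_force: 0.0
time_s: 2.6
eef_pos: [481.3, 79.1, 135.3]
ee_rot: [-0.0, 0.674, 0.738, -0.0]
force: [-0.3, -0.0, -0.7]
grip_width: 0.551
grip_force: 0.0
time_s: 3.43
eef_pos: [481.3, 79.1, 135.3]
ee_rot: [-0.0, 0.969, 0.247, -0.0]
force: [-0.4, 0.6, -0.1]
grip_width: 0.548
grip_force: 0.0
pos [481.3  79.1 135.3] psi -61.4 q6 0.99 t 3.4333 F [-0.4  0.6 -0.1] grip 0.548 0.0
shift [-1.2  0.6 60.3] turn [-0.    0.01 -0.03]
[[322.6 236.6]
 [408.9 237.8]]
```

View pics/w1.png

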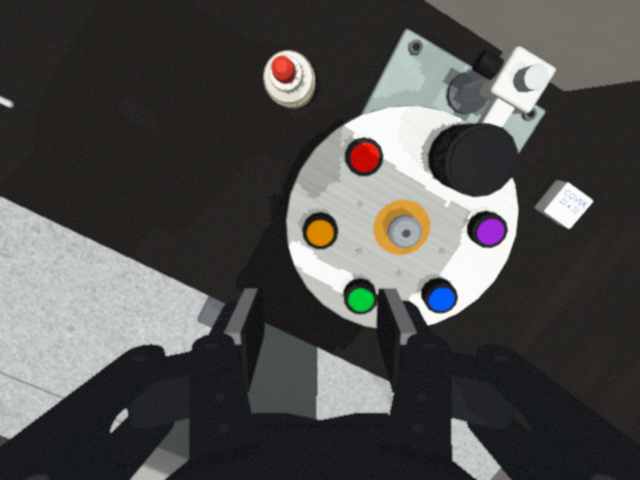

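Wrist view: orange mount top at (320,230), spindle head (405,233), red (364,156), green (361,297), blue (441,296), purple (488,229). The lamp is at (473,160) and its post at (535,77). I'll turn these into positions.

Run:
```python
from h import *
c=cap('wrist')
z=np.array([ray(c,u,v,57)[:2] for u,v in((364,156),(320,230),(361,297),(441,296),(488,229))]);z=z@[1,1j]
th=np.radians([60,120,180,240,300]);M=np.c_[np.ones(5),60*np.exp(1j*th)];s=np.linalg.lstsq(M,z,rcond=None)[0]
print(s[0],abs(s[1]),np.degrees(np.angle(s[1])),abs(z-M@s).round(1))
print('head',ray(c,405,233,60),'lamp',ray(c,473,158,106),'post top',ray(c,533,77,108))
print('orange',s[0]+s[1]*60*np.exp(1j*th[1]))
```

```text
(512.0880001122938+29.878170448488618j) 0.9841736346135492 -1.0762535605029615 [0.1 0.5 0.3 0.3 0.4]
head [510.7  29.2  60. ] lamp [569.8  35.2 106. ] post top [616.5  32.5 108. ]
orange (483.52854996615395+81.56288465294705j)
```

```bash
python3 -m inch '-0.2 0 8.6 0 0 0;-0.2 0 8.6 0 0 0;-0.2 0 8.6 0 0 0;-0.2 0 8.6 0 0 0;-0.2 0 8.6 0 0 0;-0.2 0 8.6 0 0 0;-0.1 0 8.6 0 0 0;0 0 8.6 0 0 0;0 0 8.6 0 0 0;0 0 8.6 0 0 0' - 20
python3 -m inch '0 0 0 0 0 0;0 0 0 0 0 0;0 0 0 0 0 0;0 0 0 0 0 0;0 0 0 0 0 0;0 0 0 0 0 0;0 0 0 0 0 0;0 0 0 0 0 0;0 0 0 0 0 0;0 0 0 0 0 0' 0.2 20
```

```text
time_s: 4.37
eef_pos: [480.4, 78.5, 48.7]
ee_rot: [-0.0, 0.968, 0.25, 0.0]
force: [-0.4, 0.4, 0.2]
grip_width: 0.552
grip_force: 0.0
time_s: 5.2
eef_pos: [480.4, 78.5, 49.6]
ee_rot: [0.0, 0.968, 0.25, 0.0]
force: [0.5, -0.6, 0.3]
grip_width: 0.199
grip_force: 0.0
```

Run:
```python
from h import *
c=cap('side');w=cap('wrist')
a=cv2.resize(c['image'][180:300,220:380],(800,600),interpolation=cv2.INTER_CUBIC)[:, :]
b=cv2.resize(w['image'],(400,300))
o=np.zeros((600,800,3),np.uint8);o[:300,:400]=cv2.resize(a,(400,300));o[:300,400:]=b;o[300:]=cv2.resize(w['image'][150:390,0:640],(800,300))
cv2.imwrite('pics/c2.png',cv2.cvtColor(o,cv2.COLOR_RGB2BGR))
```

```text
(no output)
```

View pics/c2.png

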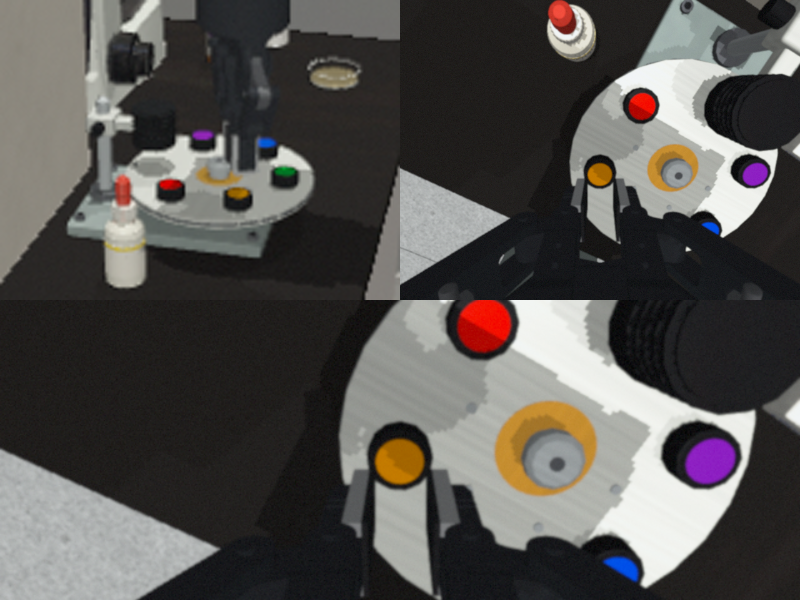

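The wrist view shows the orange mount centred between the fingertips but ahead of them, and smaller in scale than expected. The fingers may be above the mount. I'll project the TCP into the views to check.

Run:
```python
from h import *
s=ctrl.sense();p=s['eef_pos'];print(p)
for n in('side','scene','wrist'):
    c=cap(n);R=cv2.Rodrigues(np.array(c['rvec'],float))[0];print(n,'cam',(-R.T@np.array(c['tvec']).ravel()).round(1),proj(c,[p,p+[0,0,19],[480.5,78.5,57],[511,28,60],[511,28,0]]).tolist())
    if n!='scene':
        hsv=cv2.cvtColor(c['image'],cv2.COLOR_RGB2HSV)
w=cap('wrist')
for d in (0,19): 
    pt=[p+[0,0,d]+8.5*k*np.array([np.cos(np.radians(-61.4)),np.sin(np.radians(-61.4)),0]) for k in(-1,1)]
    print(d,proj(w,pt).tolist())
# mount scale test
print(proj(w,[[480.5,78.5,57],[480.5+13*.48,78.5-13*.877,57]]).tolist())
```

```text
[480.38250712  78.48349559  49.6043104 ]
side cam [278.6 987.4 545.1] [[315.6, 260.0], [315.8, 252.1], [315.6, 256.9], [307.5, 243.9], [307.2, 267.5]]
scene cam [ -117.4 -1034.6   850.9] [[288.1, 232.7], [288.1, 227.3], [288.1, 230.6], [305.4, 235.0], [305.2, 251.8]]
wrist cam [543.9 114.8 223.1] [[322.2, 278.4], [322.4, 294.7], [322.4, 284.2], [446.7, 282.5], [415.6, 244.2]]
0 [[305.3, 278.3], [339.1, 278.5]]
19 [[303.7, 294.6], [341.2, 294.9]]
[[322.4, 284.2], [349.3, 284.3]]
```

Run:
```python
from h import *
import pickle
C=pickle.load(open('c0.pkl','rb'))
p=np.array([160.9,499.5,199.1])
for n in C: print(n,proj(C[n],[p,p+[0,0,13],p+[0,0,73]]).tolist())
a=C['side']['image'][200:350,440:640];b=cap('side')['image'][170:290,240:400];w=cap('wrist')['image'][230:330,250:400]
cv2.imwrite('pics/c3.png',cv2.cvtColor(np.hstack([np.vstack([cv2.resize(a,(400,300),interpolation=2),cv2.resize(w,(400,300),interpolation=2)]),np.vstack([cv2.resize(b,(400,300),interpolation=2),np.zeros((300,400,3),np.uint8)])]),cv2.COLOR_RGB2BGR))
```

```text
scene [[134.8, 156.8], [134.0, 152.9], [130.5, 134.7]]
side [[508.5, 346.0], [510.6, 336.7], [521.2, 291.0]]
```

View pics/c3.png

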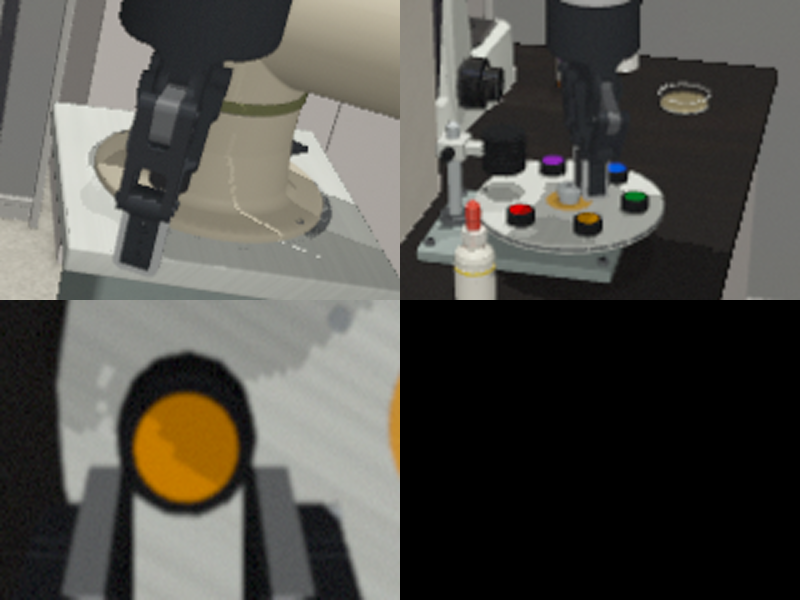

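Run:
```python
from h import *
s=cap('side');w=cap('wrist');sc=cap('scene')
for z in(45,50,60,70,80,90): print(z,ray(s,316,248,z),ray(w,321,292.6,z),'wid',ray(w,250+133/2.667,292.6,z)-ray(w,250+243/2.667,292.6,z))
import pickle
o=pickle.load(open('c0.pkl','rb'))['scene']['image']
d=cv2.absdiff(o,sc['image']).max(2);print('dark px rows in scene near 288:')
for v in range(180,250,3): print(v,sc['image'][v,278:300:2].mean(1).astype(int).tolist())
```

```text
45 [494.5  13.6  45. ] [471.4  74.2  45. ] wid [-10.5  18.8   0. ]
50 [492.3  23.3  50. ] [473.4  75.3  50. ] wid [-10.2  18.3   0. ]
60 [488.   42.8  60. ] [477.5  77.6  60. ] wid [-9.6 17.3  0. ]
70 [483.7  62.3  70. ] [481.6  79.9  70. ] wid [-8.9 16.2  0. ]
80 [479.3  81.7  80. ] [485.6  82.2  80. ] wid [-8.4 15.1  0. ]
90 [475.  101.2  90. ] [489.7  84.5  90. ] wid [-7.8 14.1  0. ]
dark px rows in scene near 288:
180 [46, 55, 45, 50, 52, 50, 50, 49, 51, 50, 46]
183 [48, 52, 53, 45, 49, 53, 50, 51, 48, 49, 47]
186 [46, 48, 55, 50, 50, 51, 48, 50, 49, 50, 48]
189 [46, 48, 47, 48, 53, 53, 53, 50, 52, 50, 49]
192 [51, 50, 46, 48, 50, 47, 50, 49, 50, 47, 52]
195 [46, 50, 47, 48, 48, 51, 49, 48, 51, 52, 60]
198 [44, 47, 46, 46, 49, 48, 50, 50, 49, 50, 54]
201 [49, 49, 51, 46, 47, 47, 46, 48, 48, 46, 57]
204 [51, 46, 46, 45, 45, 48, 49, 45, 46, 49, 64]
207 [48, 48, 45, 46, 44, 48, 47, 45, 49, 47, 52]
210 [45, 46, 49, 45, 51, 49, 49, 50, 48, 49, 50]
213 [49, 52, 76, 47, 46, 48, 49, 52, 48, 51, 64]
216 [47, 61, 102, 45, 42, 65, 75, 48, 57, 136, 166]
219 [43, 58, 101, 49, 41, 74, 102, 51, 64, 149, 173]
222 [43, 54, 103, 51, 45, 79, 103, 54, 58, 124, 139]
225 [45, 44, 54, 50, 45, 73, 105, 66, 78, 137, 145]
228 [44, 43, 44, 48, 57, 71, 109, 122, 126, 128, 139]
231 [43, 53, 80, 79, 93, 92, 79, 88, 127, 126, 126]
234 [74, 138, 149, 102, 41, 40, 46, 97, 133, 134, 132]
237 [136, 149, 150, 147, 141, 139, 139, 147, 147, 147, 147]
240 [147, 147, 144, 125, 102, 96, 121, 142, 146, 147, 141]
243 [144, 150, 133, 62, 60, 63, 61, 126, 148, 146, 146]
246 [110, 149, 137, 82, 51, 49, 81, 140, 147, 148, 147]
249 [51, 107, 142, 150, 147, 144, 148, 149, 153, 167, 171]
```

The views agree that the visible fingertips sit about 20–25 mm above the reported TCP. I'll open the gripper and feel downwards with force checks.

```bash
python3 -m inch '0 0 0 0 0 0;0 0 0 0 0 0;0 0 0 0 0 0;0 0 0 0 0 0;0 0 0 0 0 0;0 0 0 0 0 0;0 0 0 0 0 0;0 0 0.4 0 0 0;0 0 0.5 0 0 0;0 0 1 0 0 0' 0.5 20
python3 -m inch '0 0 1 0 0 0;0 0 1 0 0 0;0 0 1 0 0 0;0 0 1 0 0 0;0 0 1 0 0 0;0 0 0 0 0 0;0 0 0 0 0 0;0 0 0 0 0 0;0 0 0 0 0 0;0 0 0 0 0 0'
```

```text
time_s: 6.58
eef_pos: [480.4, 78.5, 47.7]
ee_rot: [0.0, 0.968, 0.25, 0.0]
force: [-0.5, 0.6, 0.1]
grip_width: 0.497
grip_force: 0.0
time_s: 7.42
eef_pos: [480.4, 78.5, 42.8]
ee_rot: [0.0, 0.968, 0.25, 0.0]
force: [-0.7, 0.3, -0.1]
grip_width: 0.502
grip_force: 0.0
```

```bash
python3 -m inch '0 0 1 0 0 0;0 0 1 0 0 0;0 0 1 0 0 0;0 0 1 0 0 0;0 0 1 0 0 0;0 0 1 0 0 0;0 0 0 0 0 0;0 0 0 0 0 0;0 0 0 0 0 0;0 0 0 0 0 0'
python3 -m inch '0 0 1 0 0 0;0 0 1 0 0 0;0 0 1 0 0 0;0 0 1 0 0 0;0 0 1 0 0 0;0 0 1 0 0 0;0 0 0 0 0 0;0 0 0 0 0 0;0 0 0 0 0 0;0 0 0 0 0 0'
python3 - <<'E'
from h import *
a=cap('side');b=cap('scene')['image'][200:260,250:330];print(proj(a,ctrl.sense()['eef_pos']))
a=a['image'][170:290,240:400]
cv2.imwrite('pics/c4.png',cv2.cvtColor(np.hstack([cv2.resize(a,(400,300),interpolation=2),cv2.resize(b,(400,300),interpolation=2)]),cv2.COLOR_RGB2BGR))
E
```

```text
time_s: 8.25
eef_pos: [480.4, 78.5, 36.7]
ee_rot: [0.0, 0.968, 0.25, 0.0]
force: [-0.6, 0.0, -0.7]
grip_width: 0.498
grip_force: 0.0
time_s: 9.08
eef_pos: [480.4, 78.5, 30.7]
ee_rot: [0.0, 0.968, 0.25, 0.0]
force: [0.1, 0.1, -0.2]
grip_width: 0.503
grip_force: 0.0
[[315.5 267.7]]
```

View pics/c4.png

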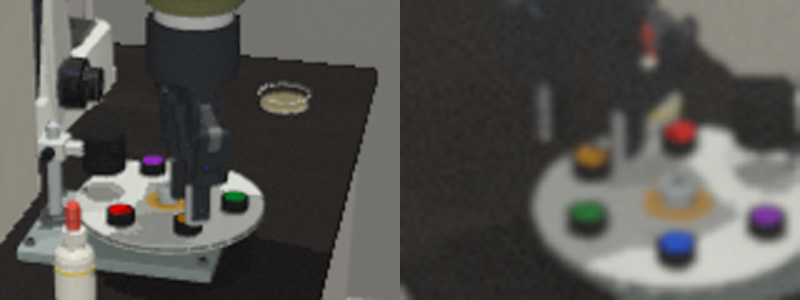

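The tips now straddle the orange mount in both views, at about mount-top height. So the real tip height is the reported TCP z plus about 19–22 mm. I'll go 3 mm lower and close.

```bash
python3 -m inch '0 0 1 0 0 0;0 0 1 0 0 0;0 0 1 0 0 0;0 0 0 0 0 0;0 0 0 0 0 0;0 0 0 0 0 0;0 0 0 0 0 0;0 0 0 0 0 0;0 0 0 0 0 0;0 0 0 0 0 0' 0.2 20
```

```text
time_s: 10.02
eef_pos: [480.4, 78.5, 27.7]
ee_rot: [0.0, 0.968, 0.25, 0.0]
force: [0.6, -0.1, -0.0]
grip_width: 0.198
grip_force: 0.0
```

```bash
python3 -m inch '0 0 0.6 0 0 0;0 0 0.6 0 0 0;0 0 0.6 0 0 0;0 0 0.6 0 0 0;0 0 0.6 0 0 0;0 0 0 0 0 0;0 0 0 0 0 0;0 0 0 0 0 0;0 0 0 0 0 0;0 0 0 0 0 0'
python3 - <<'E'
from h import *
a=cap('side');w=cap('wrist');s=ctrl.sense();p=s['eef_pos'];print(p,s['force'],proj(a,p),proj(w,[p,p+[0,0,26],[480.5,78.5,57],[512,28,60]]).tolist())
b=w['image'][200:350,220:420]
a=a['image'][170:290,240:400]
cv2.imwrite('pics/c5.png',cv2.cvtColor(np.hstack([cv2.resize(a,(400,300),interpolation=2),cv2.resize(b,(400,300),interpolation=2)]),cv2.COLOR_RGB2BGR))
E
```

```text
time_s: 10.85
eef_pos: [480.7, 78.6, 25.5]
ee_rot: [0.0, 0.968, 0.25, 0.0]
force: [-2.5, 1.3, 9.5]
grip_width: 0.197
grip_force: 4.7
[480.70707069  78.63345184  25.48297698] [-2.89360762  0.63337157  9.30909278] [[315.3 269.8]] [[322.2, 278.4], [322.5, 301.7], [322.7, 308.1], [467.0, 304.8]]
```

View pics/c5.png

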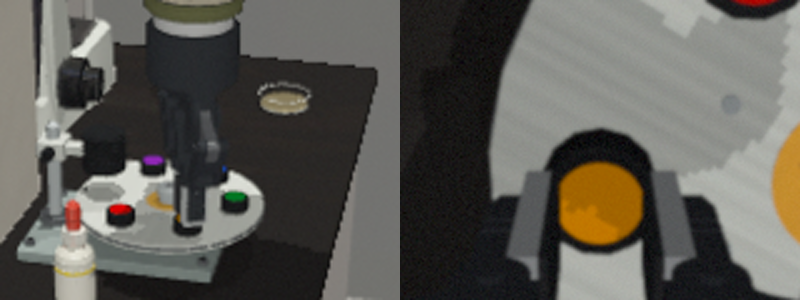

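The closed tips touched the mount top (z = 57 mm) at a reported z of about 26. That calibrates the height, with the tips about 30 mm above the reported z at this opening. I'll open wide enough to straddle the mount and probe down.

```bash
python3 -m inch '0 0 -1 0 0 0;0 0 -1 0 0 0;0 0 0 0 0 0;0 0 0 0 0 0;0 0 0 0 0 0;0 0 0 0 0 0;0 0 0 0 0 0;0 0 1 0 0 0;0 0 1 0 0 0;0 0 0 0 0 0' 0.5 20
python3 -m inch '0 0 1 0 0 0;0 0 0 0 0 0;0 0 1 0 0 0;0 0 0 0 0 0;0 0 1 0 0 0;0 0 0 0 0 0;0 0 1 0 0 0;0 0 0 0 0 0;0 0 0 0 0 0;0 0 0 0 0 0'
python3 -m inch '0 0 0 0 0 0;0 0 0 0 0 0;0 0 0 0 0 0;0 0 0 0 0 0;0 0 0 0 0 0;0 0 0 0 0 0;0 0 0 0 0 0;0 0 0 0 0 0;0 0 0 0 0 0;0 0 0 0 0 0' 0.2 20
```

```text
time_s: 11.78
eef_pos: [480.2, 78.5, 24.5]
ee_rot: [-0.0, 0.968, 0.25, -0.0]
force: [-0.9, -0.2, -0.3]
grip_width: 0.497
grip_force: 0.0
time_s: 12.62
eef_pos: [480.4, 78.5, 20.7]
ee_rot: [-0.0, 0.968, 0.25, -0.0]
force: [0.6, 0.5, 0.6]
grip_width: 0.502
grip_force: 0.0
time_s: 13.45
eef_pos: [480.2, 78.7, 20.8]
ee_rot: [-0.0, 0.968, 0.25, -0.0]
force: [-2.2, 3.8, 6.2]
grip_width: 0.282
grip_force: 19.7
```

Gripped (19.7 N at 24 mm). Now the first half of the arc.

```bash
python3 -m inch '-7.1 0.4 -0.8 0 0 -1.13;-7.1 0.4 0 0 0 -1.13;-7.1 0.4 0 0 0 -1.13;-7.1 0.4 0 0 0 -1.13;-7.1 0.4 0 0 0 -1.13;0 0 0 0 0 0;0 0 0 0 0 0;0 0 0 0 0 0;0 0 0 0 0 0;0 0 0 0 0 0'
python3 - <<'E'
from h import *
s=ctrl.sense();print(s['force'],s['wrist_torque'])
w=cap('wrist');im=w['image'];hsv=cv2.cvtColor(im,cv2.COLOR_RGB2HSV)
for n,lo,hi in(('red',(0,150,90),(4,255,255)),('green',(50,150,80),(75,255,255)),('blue',(105,150,80),(122,255,255)),('purple',(130,120,80),(155,255,255)),('or',(12,200,100),(22,255,255))):
    k,l,st,ce=cv2.connectedComponentsWithStats(cv2.inRange(hsv,lo,hi))
    for i in range(1,k):
        if st[i,4]>60: print(n,st[i].tolist(),ce[i].round(1),ray(w,*ce[i],57))
E
```

```text
time_s: 14.28
eef_pos: [456.6, 52.7, 21.1]
ee_rot: [0.001, 0.854, 0.521, 0.0]
force: [3.5, -2.8, -9.0]
grip_width: 0.28
grip_force: 20.2
[ 3.50020936 -2.75746658 -8.99018721] [-0.63436139 -0.74061876  0.0535789 ]
red [377, 152, 50, 52, 1962] [401.4 177.5] [508.2  88.9  57. ]
purple [590, 292, 44, 35, 982] [608.2 311.1] [561.9  -0.   57. ]
or [298, 285, 46, 42, 1534] [320.4 305.5] [457.9  56.3  57. ]
```

```bash
python3 -m inch '-7.1 0.4 0.4 0 0 -1.13;-7.1 0.4 0 0 0 -1.13;-7.1 0.4 0 0 0 -1.13;-7.1 0.4 0 0 0 -1.13;-7.1 0.4 0 0 0 -1.13;-7.1 0.4 0 0 0 -1.13;-7.1 0.4 0 0 0 -1.13;0 0 0 0 0 0;0 0 0 0 0 0;0 0 0 0 0 0'
```

```text
time_s: 15.17
eef_pos: [455.3, 4.7, 21.2]
ee_rot: [0.003, 0.572, 0.82, 0.001]
force: [11.6, 1.9, -11.3]
grip_width: 0.281
grip_force: 20.6
```

```bash
python3 -m inch '-7.1 0.6 0.3 0 0 -1.13;-7.1 0.6 0 0 0 -1.13;-7.1 0.5 0 0 0 -1.13;-7.1 0.5 0 0 0 -1.13;-7.1 0.5 0 0 0 -1.13;-7.1 0.5 0 0 0 -1.13;-7.1 0.5 0 0 0 -1.13;-7.1 0.5 0 0 0 -1.13;0 0 0 0 0 0;0 0 0 0 0 0'
python3 -m inch '0 0 0 0 0 0;0 0 0 0 0 0;0 0 0 0 0 0;0 0 0 0 0 0;0 0 0 0 0 0;0 0 -12 0 0 0;0 0 -25 0 0 0;0 0 -30 0 0 0;0 0 -30 0 0 0;0 0 -30 0 0 0' 0.5 20
python3 - <<'E'
from h import *
to(461.5,403,140,64.5)
for k in range(1):
  w=cap('wrist','w2.png');im=w['image'];hsv=cv2.cvtColor(im,cv2.COLOR_RGB2HSV)
for n,lo,hi in(('red',(0,150,90),(4,255,255)),('green',(50,150,80),(75,255,255)),('blue',(105,150,80),(122,255,255)),('purple',(130,120,80),(155,255,255)),('or',(12,200,100),(22,255,255))):
    k,l,st,ce=cv2.connectedComponentsWithStats(cv2.inRange(hsv,lo,hi))
    for i in range(1,k):
        if st[i,4]>60: print(n,st[i].tolist(),ce[i].round(1),ray(w,*ce[i],57))
E
```

```text
time_s: 16.0
eef_pos: [495.6, -30.8, 21.0]
ee_rot: [0.002, 0.135, 0.991, 0.001]
force: [7.9, 7.4, -2.9]
grip_width: 0.285
grip_force: 21.4
time_s: 16.83
eef_pos: [493.5, -31.5, 149.2]
ee_rot: [-0.0, 0.135, 0.991, -0.0]
force: [0.9, -0.2, -0.3]
grip_width: 0.501
grip_force: 0.0
pos [493.5 -31.5 149.2] psi 74.5 q6 -1.6 t 16.8333 F [ 0.9 -0.2 -0.3] grip 0.501 0.0
shift [146.8 410.2   9.2] turn [-0.   -0.    1.67]
red [353, 144, 28, 28, 599] [366.9 157.5] [452.4  15.4  57. ]
red [577, 252, 39, 26, 631] [597.  264.4] [576.9 166.   57. ]
green [347, 282, 24, 23, 426] [358.4 293.2] [551.7 -15.   57. ]
blue [434, 284, 14, 9, 62] [441.1 287.4] [564.   48.1  57. ]
purple [470, 220, 27, 26, 541] [483.4 232.2] [528.4  86.2  57. ]
or [309, 216, 26, 25, 523] [321.8 228. ] [493.3 -28.6  57. ]
```

Wheel turned: centre ≈ (511,29), blank at about 133°. Now to the clip.

```bash
python3 -m inch '9.8 27.3 0 0 0 0;9.8 27.3 0 0 0 0;9.8 27.3 0 0 0 0;9.8 27.3 0 0 0 0;9.8 27.3 0 0 0 0;9.8 27.3 0 0 0 0;9.8 27.3 0 0 0 0;9.8 27.3 0 0 0 0;9.8 27.3 0 0 0 0;9.8 27.3 0 0 0 0'
python3 -m inch '9.8 27.3 0 0 0 0;9.8 27.3 0 0 0 0;9.8 27.3 0 0 0 0;9.8 27.3 0 0 0 0;9.8 27.3 0 0 0 0;0 0 0 0 0 0.9;0 0 0 0 0 0.8;0 0 0 0 0 0;0 0 0 0 0 0;0 0 0 0 0 0'
python3 - <<'E'
from h import *
to(461.5,403,100,64.5)
w=cap('wrist','w3.png');im=w['image'];hsv=cv2.cvtColor(im,cv2.COLOR_RGB2HSV)
cv2.imwrite('pics/w3c.png',cv2.cvtColor(im,cv2.COLOR_RGB2BGR))
k,l,st,ce=cv2.connectedComponentsWithStats(cv2.inRange(hsv,(6,170,90),(19,255,255)))
for i in range(1,k):
    if st[i,4]>60: print(st[i].tolist(),ce[i].round(1),ray(w,*ce[i],18))
print(proj(w,[[461.5,403,18],[429,335,2.5]]))
E
```

```text
time_s: 17.72
eef_pos: [471.8, 259.1, 147.6]
ee_rot: [0.0, 0.135, 0.991, -0.0]
force: [0.4, -0.2, -0.1]
grip_width: 0.504
grip_force: 0.0
time_s: 18.55
eef_pos: [461.4, 402.0, 147.7]
ee_rot: [-0.0, 0.221, 0.975, -0.0]
force: [0.4, -0.1, 0.3]
grip_width: 0.502
grip_force: 0.0
pos [461.4 402.  147.7] psi 64.4 q6 -0.6 t 18.55 F [ 0.4 -0.1  0.3] grip 0.502 0.0
shift [ 0.4  0.9 47.7] turn [-0.   -0.   -0.01]
[275, 194, 54, 44, 1223] [309.5 214.1] [455.5 396.7  18. ]
[632, 374, 8, 23, 126] [636.3 385.9] [744.3 607.2  18. ]
[[319.4 217.2]
 [233.4 213. ]]
```

View pics/w3c.png

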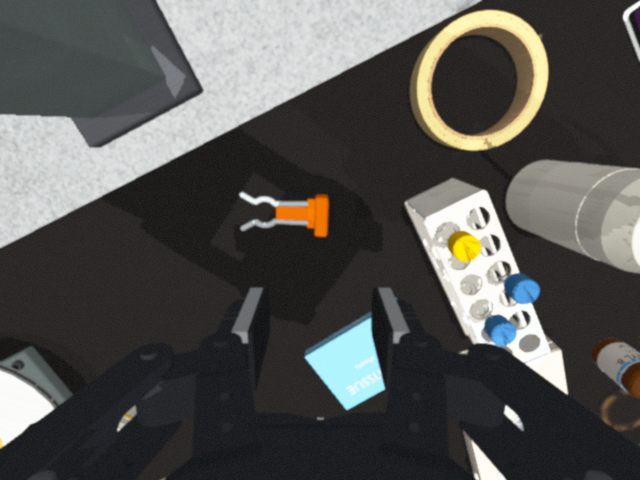

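The wrist view shows the clip's handle plate centre at (322,215) and the tips at (241,194) and (243,229), close to prediction. The fingertips are at about (263,290) and (372,290). I'll use the fingertip pixels to check the tip offset.

Run:
```python
from h import *
w=cap('wrist');s=ctrl.sense();p=s['eef_pos']
a=np.radians(64.4);y=np.array([np.cos(a),np.sin(a),0])
for d in(0,10,20,30): print(d,proj(w,[p+[0,0,d]-21.2*y,p+[0,0,d]+21.2*y]).tolist())
print(ray(w,322,215,18),ray(w,242,212,2.5),ray(w,241,194,2.5)-ray(w,243,229,2.5))
```

```text
0 [[275.3, 278.1], [359.6, 278.2]]
10 [[272.9, 286.3], [361.7, 286.4]]
20 [[270.2, 295.4], [364.1, 295.5]]
30 [[267.2, 305.6], [366.8, 305.7]]
[460.8 405.8  18. ] [431.5 342.2   2.5] [-28.3  13.6   0. ]
```

```bash
python3 -m inch '1.7 2.3 13 0 0 -0.1;0 0 13 0 0 0;0 0 13 0 0 0;0 0 13 0 0 0;0 0 13 0 0 0;0 0 13 0 0 0;0 0 13 0 0 0;0 0 13 0 0 0;0 0 13 0 0 0;0 0 13 0 0 0' 0.4 30
python3 -m inch '0 0 4 0 0 0;0 0 4 0 0 0;0 0 3 0 0 0;0 0 2 0 0 0;0 0 2 0 0 0;0 0 1 0 0 0;0 0 1 0 0 0;0 0 0 0 0 0;0 0 0 0 0 0;0 0 0 0 0 0'
python3 - <<'E'
from h import *
s=ctrl.sense();p=s['eef_pos'];w=cap('wrist','w4.png')
a=cap('side');print(p,proj(a,[p,p+[0,0,15],p+[0,0,30]]).tolist(),proj(w,[p,p+[0,0,15],p+[0,0,30]]).tolist())
cv2.imwrite('pics/w4c.png',cv2.cvtColor(np.hstack([cv2.resize(w['image'][180:330,220:420],(400,300),interpolation=2),cv2.resize(a['image'][290:410,210:370],(400,300),interpolation=2)]),cv2.COLOR_RGB2BGR))
E
```

```text
time_s: 19.48
eef_pos: [461.0, 405.0, 17.3]
ee_rot: [0.0, 0.217, 0.976, 0.0]
force: [-0.5, 1.2, -0.5]
grip_width: 0.399
grip_force: 0.0
time_s: 20.32
eef_pos: [460.9, 405.2, 1.0]
ee_rot: [0.0, 0.217, 0.976, 0.0]
force: [-0.5, -0.5, -0.2]
grip_width: 0.401
grip_force: 0.0
[460.89719276 405.22586147   0.96678008] [[280.9, 381.7], [280.8, 374.3], [280.6, 366.8]] [[317.4, 278.1], [317.2, 290.7], [317.0, 305.6]]
```

View pics/w4c.png

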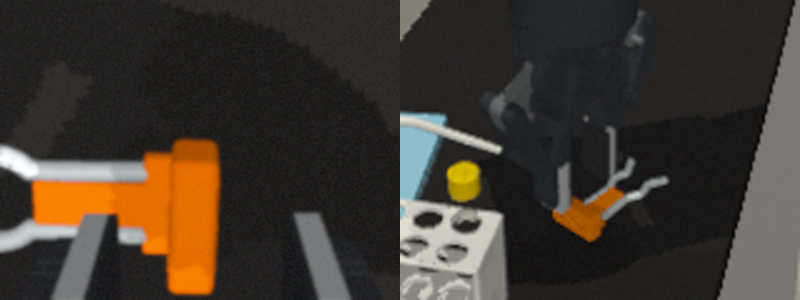

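The wrist crop shows the handle plate between the two tips, laterally centred (plate centre ≈ px (319,287), tips at (267,287) and (374,286)). The side crop shows the tips at about handle-top height. I'll probe down gently.

```bash
python3 -m inch '0 0 1 0 0 0;0 0 1 0 0 0;0 0 1 0 0 0;0 0 1 0 0 0;0 0 1 0 0 0;0 0 0 0 0 0;0 0 0 0 0 0;0 0 0 0 0 0;0 0 0 0 0 0;0 0 0 0 0 0'
python3 -m inch '0 0 1 0 0 0;0 0 1 0 0 0;0 0 1 0 0 0;0 0 0 0 0 0;0 0 0 0 0 0;0 0 0 0 0 0;0 0 0 0 0 0;0 0 0 0 0 0;0 0 0 0 0 0;0 0 0 0 0 0'
```

```text
time_s: 21.25
eef_pos: [460.9, 405.2, -4.1]
ee_rot: [0.0, 0.217, 0.976, 0.0]
force: [-0.3, 0.4, 0.2]
grip_width: 0.405
grip_force: 0.0
time_s: 22.08
eef_pos: [460.8, 405.2, -7.2]
ee_rot: [-0.0, 0.217, 0.976, -0.0]
force: [0.1, -0.6, -0.2]
grip_width: 0.402
grip_force: 0.0
```

```bash
python3 -m inch '0 0 1 0 0 0;0 0 1 0 0 0;0 0 1 0 0 0;0 0 1 0 0 0;0 0 1 0 0 0;0 0 0 0 0 0;0 0 0 0 0 0;0 0 0 0 0 0;0 0 0 0 0 0;0 0 0 0 0 0'
python3 - <<'E'
from h import *
s=ctrl.sense();p=s['eef_pos'];w=cap('wrist')
a=cap('side')
def tip(im,u0,u1,v0,v1):
    g=im[v0:v1,u0:u1].astype(int);hs=cv2.cvtColor(im,cv2.COLOR_RGB2HSV)[v0:v1,u0:u1]
    m=(g.mean(2)>70)&(hs[...,1]<60);return m
m=tip(w['image'],250,400,260,330)
for v in range(260,330,4): print(v,''.join('#' if x else '.' for x in m[v-260,::2]))
print(s['force'],p)
E
```

```text
time_s: 22.92
eef_pos: [460.8, 405.2, -12.1]
ee_rot: [0.0, 0.217, 0.976, 0.0]
force: [-1.1, -0.4, -0.1]
grip_width: 0.401
grip_force: 0.0
260 ...........................................................................
264 ...........................................................................
268 ...........................................................................
272 ####################.......................................................
276 #####################......................................................
280 ####################.......................................................
284 ...........................................................................
288 ......######...............................................#######.........
292 ......######...............................................#######.........
296 .....######.................................................#######........
300 ...########..................................................#######.......
304 ...#######...................................................########......
308 ..#######......#####..........................................#######......
312 .########......#####..........................................########.....
316 ########.......................................................########....
320 ########.......................................................#########...
324 #######.........................................................########...
328 ######...........................................................########..
[-1.08446121 -0.42436673 -0.11991663] [460.82677571 405.17730243 -12.13575633]
```

```bash
python3 -m inch '0 0 1 0 0 0;0 0 1 0 0 0;0 0 1 0 0 0;0 0 1 0 0 0;0 0 1 0 0 0;0 0 0 0 0 0;0 0 0 0 0 0;0 0 0 0 0 0;0 0 0 0 0 0;0 0 0 0 0 0'
```

```text
time_s: 23.85
eef_pos: [460.8, 405.2, -17.2]
ee_rot: [0.0, 0.217, 0.976, 0.0]
force: [-1.0, -0.5, -0.7]
grip_width: 0.399
grip_force: 0.0
```

```bash
python3 -m inch '0 0 0 0 0 0;0 0 0 0 0 0;0 0 0 0 0 0;0 0 0 0 0 0;0 0 0 0 0 0;0 0 0 0 0 0;0 0 0 0 0 0;0 0 0 0 0 0;0 0 0 0 0 0;0 0 0 0 0 0' 0.04 30
python3 - <<'E'
from h import *
print(ctrl.sense())
E
```

```text
time_s: 24.68
eef_pos: [460.9, 405.2, -17.1]
ee_rot: [0.0, 0.217, 0.976, 0.0]
force: [0.4, 0.8, 2.5]
grip_width: 0.115
grip_force: 29.6
{'time_s': 24.6833, 'joints': array([ 5.30563910e-01,  7.39229359e-01,  1.42857229e+00,  2.32490369e-05,
        9.73469035e-01, -6.02794710e-01]), 'dq': array([ 1.87179545e-03,  3.64797385e-04, -9.16002234e-04,  4.39212747e-05,
       -8.16806471e-05,  1.75196108e-05]), 'tau': array([-1.64753892e-01, -5.30161214e+01, -2.03497642e+01, -6.29218225e-02,
        3.68236599e-02,  6.45472246e-04]), 'eef_pos': array([460.90667129, 405.24587099, -17.07396675]), 'ee_rot': array([1.11320604e-04, 2.16985555e-01, 9.76174801e-01, 1.16685748e-04]), 'force': array([0.3680007 , 0.76188008, 2.45364565]), 'wrist_torque': array([ 0.03174907, -0.03214202,  0.00894792]), 'grip_force': 29.60286319255829, 'grip_width': 0.11546820095272833}
```

```bash
python3 -m inch '0 0 -3 0 0 0;0 0 -8 0 0 0;0 0 -14 0 0 0;0 0 -15 0 0 0;0 0 -15 0 0 0;0 0 -15 0 0 0;0 0 -15 0 0 0;0 0 -15 0 0 0;0 0 -15 0 0 0;-3 -8 -12 0 0 0' - 40
python3 -m inch '-12.8 -28.3 0 0 0 0;-12.8 -28.3 0 0 0 0;-12.8 -28.3 0 0 0 0;-12.8 -28.3 0 0 0 0;-12.8 -28.3 0 0 0 0;-12.8 -28.3 0 0 0 0;-12.8 -28.3 0 0 0 0;-12.8 -28.3 0 0 0 0;-12.8 -28.3 0 0 0 0;-12.8 -28.3 0 0 0 0'
python3 -m inch '0 0 0 0 0 -1.13;0 0 0 0 0 -1.13;0 0 0 0 0 -1.13;0 0 0 0 0 -1.13;0 0 0 0 0 -1.13;0 0 0 0 0 -1.13;0 0 0 0 0 -1.13;0 0 0 0 0 -1.13;0 0 0 0 0 -1.13;0 0 0 0 0 -1.13'
python3 - <<'E'
from h import *
to(456.8,86.1,60,133)
w=cap('wrist','w5.png');im=w['image'];hsv=cv2.cvtColor(im,cv2.COLOR_RGB2HSV)
for n,lo,hi in(('red',(0,150,90),(4,255,255)),('green',(50,150,80),(75,255,255)),('blue',(105,150,80),(122,255,255)),('purple',(130,120,80),(155,255,255)),('or',(6,170,90),(22,255,255))):
    k,l,st,ce=cv2.connectedComponentsWithStats(cv2.inRange(hsv,lo,hi))
    for i in range(1,k):
        if st[i,4]>60: print(n,st[i].tolist(),ce[i].round(1),ray(w,*ce[i],57))
E
```

```text
time_s: 25.52
eef_pos: [460.2, 397.3, 111.4]
ee_rot: [0.0, 0.217, 0.976, 0.001]
force: [0.3, 0.2, 0.2]
grip_width: 0.102
grip_force: 40.5
time_s: 26.35
eef_pos: [455.5, 84.3, 110.2]
ee_rot: [0.0, 0.217, 0.976, -0.0]
force: [1.1, -0.5, 0.2]
grip_width: 0.106
grip_force: 40.5
time_s: 27.18
eef_pos: [455.7, 85.7, 110.1]
ee_rot: [-0.0, -0.367, 0.93, -0.0]
force: [-0.2, -0.2, -0.7]
grip_width: 0.105
grip_force: 40.5
pos [455.7  85.7 110.1] psi 133.1 q6 -2.39 t 27.1833 F [-0.2 -0.2 -0.7] grip 0.105 40.5
shift [-1.1 -0.4 50.1] turn [-0.   -0.    0.01]
red [221, 147, 32, 33, 793] [236.3 163.2] [452.5  15.3  57. ]
green [86, 231, 31, 29, 695] [100.8 245.2] [551.7 -15.   57. ]
blue [159, 307, 14, 24, 172] [165.5 317.4] [565.2  45.9  57. ]
purple [233, 319, 28, 13, 286] [246.2 324. ] [531.6  89.2  57. ]
or [120, 147, 34, 33, 873] [136.4 162.9] [493.3 -28.5  57. ]
or [171, 211, 60, 57, 1327] [206.6 233.2] [499.1  29.4  57. ]
or [293, 262, 42, 86, 2175] [318.4 301.9] [485.8 113.8  57. ]
or [233, 287, 59, 24, 1136] [258.6 297.8] [510.8  82.6  57. ]
```

```bash
python3 -m inch '-1.1 -0.4 10 0 0 0;0 0 10 0 0 0;0 0 10 0 0 0;0 0 10 0 0 0;0 0 10 0 0 0;0 0 10 0 0 0;0 0 9 0 0 0;0 0 6 0 0 0;0 0 4 0 0 0;0 0 0 0 0 0'
python3 -m inch '0 0 0.6 0 0 0;0 0 0.6 0 0 0;0 0 0.6 0 0 0;0 0 0.6 0 0 0;0 0 0 0 0 0;0 0 0 0 0 0;0 0 0 0 0 0;0 0 0 0 0 0;0 0 0 0 0 0;0 0 0 0 0 0'
```

```text
time_s: 28.07
eef_pos: [456.8, 86.5, 30.1]
ee_rot: [-0.001, -0.364, 0.931, 0.0]
force: [-0.1, -0.2, -0.6]
grip_width: 0.109
grip_force: 40.5
time_s: 28.9
eef_pos: [457.3, 86.5, 28.4]
ee_rot: [-0.0, -0.364, 0.931, -0.0]
force: [0.1, 0.8, 0.1]
grip_width: 0.106
grip_force: 40.5
```

```bash
python3 -m inch '0 0 0.4 0 0 0;0 0 0.4 0 0 0;0 0 0.4 0 0 0;0 0 0 0 0 0;0 0 0 0 0 0;0 0 0 0 0 0;0 0 0 0 0 0;0 0 0 0 0 0;0 0 0 0 0 0;0 0 0 0 0 0'
```

```text
time_s: 29.73
eef_pos: [457.5, 86.7, 27.8]
ee_rot: [0.0, -0.364, 0.931, -0.0]
force: [-3.2, 2.3, 8.1]
grip_width: 0.106
grip_force: 41.6
```

Run:
```python
from h import *
s=cap('side');w=cap('wrist');p=ctrl.sense();print(p['eef_pos'],p['force'],p['wrist_torque'])
for n,c in(('side',s),('wrist',w)):
    hsv=cv2.cvtColor(c['image'],cv2.COLOR_RGB2HSV)
    k,l,st,ce=cv2.connectedComponentsWithStats(cv2.inRange(hsv,(6,170,90),(19,255,255)))
    for i in range(1,k):
        if st[i,4]>40: print(n,st[i].tolist(),ce[i].round(1),ray(c,*ce[i],57))
P=lambda x,y,z:[511+(30-x)*np.cos(np.radians(133))-y*np.sin(np.radians(133)),28+(30-x)*np.sin(np.radians(133))+y*np.cos(np.radians(133)),45+z]
print('pred handle top, tongue, tips',proj(s,[P(-49.5,0,18),P(-49.5,0,9)]).tolist(),proj(w,[P(-49.5,0,18),P(-25,0,5),P(22,17,2.5),P(22,-17,2.5)]).tolist())
```

```text
[457.52220894  86.66950584  27.84059599] [-3.00901543  0.82454995  7.90628453] [0.1658235  0.4243464  0.05065349]
side [315, 256, 17, 11, 91] [321.6 261.8] [463.4  97.   57. ]
side [40, 416, 23, 15, 178] [ 50.3 423.4] [704.6 608.8  57. ]
side [0, 430, 13, 11, 101] [  5.4 435.1] [744.6 637.9  57. ]
side [12, 445, 23, 15, 184] [ 21.6 453.3] [705.2 656.5  57. ]
wrist [104, 247, 87, 72, 2166] [152.4 275.3] [495.6  27.9  57. ]
wrist [293, 263, 42, 86, 2169] [318.5 302. ] [457.5  87.1  57. ]
wrist [233, 287, 59, 24, 1147] [258.6 297.7] [473.3  67.   57. ]
pred handle top, tongue, tips [[325.8, 257.3], [325.7, 261.1]] [[317.8, 306.1], [262.8, 292.7], [154.5, 255.0], [164.1, 324.2]]
```

Contact at the expected height. Easing up slightly and releasing.

```bash
python3 -m inch '0 0 -0.5 0 0 0;0 0 -0.4 0 0 0;0 0 0 0 0 0;0 0 0 0 0 0;0 0 0 0 0 0;0 0 0 0 0 0;0 0 0 0 0 0;0 0 0 0 0 0;0 0 0 0 0 0;0 0 0 0 0 0' 0.3 20
python3 - <<'E'
from h import *
s=cap('side');w=cap('wrist');p=ctrl.sense();print(p['eef_pos'],p['force'],p['grip_force'],p['grip_width'])
for n,c in(('side',s),('wrist',w)):
    hsv=cv2.cvtColor(c['image'],cv2.COLOR_RGB2HSV)
    k,l,st,ce=cv2.connectedComponentsWithStats(cv2.inRange(hsv,(6,170,90),(19,255,255)))
    for i in range(1,k):
        if st[i,4]>40: print(n,st[i].tolist(),ce[i].round(1),ray(c,*ce[i],57))
g=w['image'][290:300].astype(int)
hs=cv2.cvtColor(w['image'],cv2.COLOR_RGB2HSV)
for v in range(250,345,5): print(v,''.join('o' if 5<h<20 and s_>150 and b>80 else ('#' if b>60 and s_<70 else '.') for h,s_,b in hs[v,130:400:3]))
E
```

```text
time_s: 30.67
eef_pos: [457.3, 86.5, 28.1]
ee_rot: [-0.0, -0.364, 0.931, -0.0]
force: [0.9, 0.1, -0.4]
grip_width: 0.296
grip_force: 0.0
[457.27639853  86.51120323  28.08218816] [ 0.21018614 -0.56771876  0.1807049 ] 0.0 0.29978148134811416
side [314, 256, 18, 11, 90] [320.8 261.4] [465.4  95.5  57. ]
side [40, 416, 23, 15, 180] [ 50.3 423.4] [704.5 608.8  57. ]
side [0, 430, 13, 11, 106] [  5.4 435. ] [744.7 637.8  57. ]
side [12, 445, 23, 15, 189] [ 22.  453.1] [705.  656.1  57. ]
wrist [104, 248, 87, 71, 2144] [152.5 275.6] [495.6  27.8  57. ]
wrist [289, 263, 46, 86, 3000] [314.6 303.3] [458.9  86.2  57. ]
wrist [233, 288, 38, 23, 637] [248.2 297. ] [475.9  63.5  57. ]
250 oooooooooo.#######################################################........................
255 ooooooooooooo.#####################################################.......................
260 oooooooooooooo..###################################################.......................
265 oooooooooo#####oo.##########################################oooooooo......................
270 oooooooooo.########################
[... 685 characters left out ...]
ooooooooooooo.........#####........
310 ###########.ooooooo.###############oooooo....#####....oooooooooooooo..........####........
315 ##########o...oooo.#####################.....#####....#ooooooooooooo..........#####.......
320 ########........#######################.....#####.....#ooooooooooooo..........#####.......
325 ##...........##########################.....#####.....#....ooooooooo...........#####......
330 ######################################.......####.....#####.oooooooo...........####.......
335 ###################################............##....######.oooooooo...........##.........
340 ##################################..............#....#######oooooooo...........#..........
```

Clip lies released on the blank sector. Now pushing inward with the outer finger, opening reduced to 0.2 so the inner finger clears the spindle head.

```bash
python3 -m inch '0 0 0 0 0 0;0 0 0 0 0 0;0 0 0 0 0 0;0 -3 0 0 0 0;0 -3.5 0 0 0 0;0 -3.5 0 0 0 0;0 -3.5 0 0 0 0;0 -3.5 0 0 0 0;0 -3 0 0 0 0;0 0 0 0 0 0' 0.2 20
python3 -m inch '0 -1.5 0 0 0 0;0 -1.5 0 0 0 0;0 -1.5 0 0 0 0;0 -1.5 0 0 0 0;0 0 0 0 0 0;0 0 0 0 0 0;0 0 0 0 0 0;0 0 0 0 0 0;0 0 0 0 0 0;0 0 0 0 0 0'
python3 - <<'E'
from h import *
to(511,28,28,133)
w=cap('wrist')
hs=cv2.cvtColor(w['image'],cv2.COLOR_RGB2HSV)
for v in range(250,345,6): print(v,''.join('o' if 5<h<20 and s_>150 and b>80 else ('#' if b>60 and s_<70 else '.') for h,s_,b in hs[v,130:400:3]))
E
```

```text
time_s: 31.6
eef_pos: [470.7, 71.7, 28.0]
ee_rot: [-0.0, -0.364, 0.931, 0.0]
force: [-1.4, 0.6, 0.9]
grip_width: 0.201
grip_force: 0.8
time_s: 32.43
eef_pos: [475.3, 67.2, 28.2]
ee_rot: [0.0, -0.364, 0.931, -0.0]
force: [0.9, -0.6, 0.5]
grip_width: 0.198
grip_force: 0.5
pos [475.3  67.2  28.2] psi 132.7 q6 -2.42 t 32.4333 F [ 0.9 -0.6  0.5] grip 0.198 0.5
shift [  0.4 -53.1   0.3] turn [-0.01  0.   -0.04]
250 #################.oooooooooooo.#######################################################....
256 ##############ooooooooooooooooooo.####################################################....
262 ###############.oooooo....oooooooooo#######################......#####################....
268 ###############################oooooo.####################oooooooo####################....
274 ##########oooo.#####################################.ooooooooooooo.####################...
280 ##########ooooo.#####################################oooooooooooooo####################...
286 ##########oooo#################.ooooooooooooooooooo.###..ooooooooo.####.#########..####...
292 ##########ooo.##################ooooooooooooooooooo####..ooooooooo.####.#########..####...
298 ###########oo###################ooooooooooooooo...#####..ooooooooo#####..#####...#####....
304 ############o.##################ooooooooooooo.....#####..ooooooooo#####..#####.....###....
310 #############o##############################.....#####...ooooooooo#####..#####.....###....
316 ###############################.oooo.#######.....#####...ooooooooo#####...#####.....#.....
322 ##################.########.oooooo.########.....######...ooooooooo#####...#####...........
328 ######################..ooooo.############......#####....ooooooooo#####...######..........
334 ########################################............##...oooooooo.#####...##..............
340 #######################.....###########..................oooooooo######...................
```

```bash
python3 -m inch '0 -1 0 0 0 0;0 -1 0 0 0 0;0 -1 0 0 0 0;0 -1 0 0 0 0;0 -1 0 0 0 0;0 0 0 0 0 0;0 0 0 0 0 0;0 0 0 0 0 0;0 0 0 0 0 0;0 0 0 0 0 0'
python3 -m inch '0 -0.7 0 0 0 0;0 -0.7 0 0 0 0;0 -0.6 0 0 0 0;0 0 0 0 0 0;0 0 0 0 0 0;0 0 0 0 0 0;0 0 0 0 0 0;0 0 0 0 0 0;0 0 0 0 0 0;0 0 0 0 0 0'
python3 - <<'E'
from h import *
to(511,28,28,133)
E
```

```text
time_s: 33.32
eef_pos: [478.3, 63.8, 28.1]
ee_rot: [-0.0, -0.364, 0.931, 0.0]
force: [-0.2, -0.3, 0.8]
grip_width: 0.198
grip_force: 0.0
time_s: 34.15
eef_pos: [479.7, 62.3, 28.1]
ee_rot: [0.0, -0.364, 0.931, -0.0]
force: [-0.3, -0.1, -0.1]
grip_width: 0.2
grip_force: 0.0
pos [479.7  62.3  28.1] psi 132.7 q6 -2.43 t 34.15 F [-0.3 -0.1 -0.1] grip 0.2 0.0
shift [  0.3 -46.4   0.1] turn [-0.    0.   -0.04]
```

```bash
cat > m.py <<'E'
from h import *
w=cap('wrist');hs=cv2.cvtColor(w['image'],cv2.COLOR_RGB2HSV)
for v in range(230,346,6): print(v,''.join('o' if 5<h<20 and s_>150 and b>80 else ('#' if b>60 and s_<70 else '.') for h,s_,b in hs[v,130:400:3]))
k,l,st,ce=cv2.connectedComponentsWithStats(cv2.inRange(hs,(6,170,90),(19,255,255)))
for i in range(1,k):
    if st[i,4]>60: print(st[i].tolist(),ce[i].round(1),[ray(w,*ce[i],z)[:2] for z in(50,63)])
q=lambda x,y,z:[511-x*np.cos(np.radians(133))-y*np.sin(np.radians(133)),28-x*np.sin(np.radians(133))+y*np.cos(np.radians(133)),45+z]
print('home: plate top front/back edges',proj(w,[q(-44,0,18),q(-55,0,18),q(-9.8,0,5),q(0,0,15)]).tolist())
E
python3 m.py
```

```text
230 #########################################################################################.
236 ##########################################################################################
242 ##########################################################################################
248 ########################.ooooooo..########################################################
254 ####################ooooooooooooooooo.####################################################
260 ###################ooooooooooooooooooooo##################################################
266 ######################..##########oooooooo####################oooooooo####################
272 ###############.oo#####################....##############ooooooooooooo.###################
278 ###############oooooo.###################################oooooooooooooo###################
284 ##############.oooo.################oooooooooooooo....##.oooooooooooooo###################
290 ###############oooo##################oooooooooooooo####..oooooooooooooo.##############..##
296 ###############ooo###################oooooooooooooo
[... 708 characters left out ...]
 ###################...........########...................####oooooooo##...................
[116, 173, 31, 31, 544] [133.8 190.2] [array([496.7, -24.6]), array([490.7, -21.3])]
[186, 248, 71, 24, 887] [221.  258.2] [array([495.6,  20.1]), array([489.7,  19.6])]
[299, 263, 43, 84, 2826] [320.8 301.9] [array([481.5,  65.9]), array([476.8,  61.5])]
[174, 270, 18, 40, 356] [180.3 286. ] [array([518.1,  15. ]), array([510.3,  15. ])]
[238, 283, 45, 25, 814] [257.8 293.6] [array([497.6,  42.6]), array([491.5,  40.1])]
[211, 316, 41, 13, 223] [234.3 322.2] [array([515.8,  43.9]), array([508.2,  41.3])]
home: plate top front/back edges [[311.6, 306.7], [338.3, 306.6], [235.4, 293.4], [206.9, 303.7]]
```

The plate back edge is at px 341 (home prediction 338) and contact force is zero. It has probably snapped or nearly so. I'll press a little further to confirm with force.

```bash
python3 -m inch '0 -0.5 0 0 0 0;0 -0.5 0 0 0 0;0 -0.5 0 0 0 0;0 -0.5 0 0 0 0;0 0 0 0 0 0;0 0 0 0 0 0;0 0 0 0 0 0;0 0 0 0 0 0;0 0 0 0 0 0;0 0 0 0 0 0'
python3 m.py | tail -8
python3 -m inch '0 -0.5 0 0 0 0;0 -0.5 0 0 0 0;0 -0.5 0 0 0 0;0 0 0 0 0 0;0 0 0 0 0 0;0 0 0 0 0 0;0 0 0 0 0 0;0 0 0 0 0 0;0 0 0 0 0 0;0 0 0 0 0 0'
python3 m.py | tail -8
```

```text
time_s: 35.03
eef_pos: [480.3, 61.3, 28.0]
ee_rot: [-0.001, -0.364, 0.931, 0.001]
force: [-4.0, 3.5, 0.7]
grip_width: 0.199
grip_force: 2.6
344 ###################...........########...................####.ooooooo.#...................
[112, 169, 38, 36, 676] [134.6 190.7] [array([497.2, -25.2]), array([491.2, -21.9])]
[188, 248, 71, 24, 867] [223.8 258.6] [array([495.5,  20. ]), array([489.7,  19.4])]
[299, 263, 43, 84, 2890] [321.6 302.2] [array([482. ,  65.2]), array([477.3,  60.7])]
[176, 271, 19, 39, 361] [183.  286.9] [array([518.2,  15.1]), array([510.4,  14.9])]
[239, 283, 44, 25, 752] [259.1 293.6] [array([497.8,  41.9]), array([491.8,  39.4])]
[214, 316, 41, 14, 230] [237.  322.6] [array([515.7,  43.8]), array([508.1,  41.2])]
home: plate top front/back edges [[314.6, 307.3], [341.4, 307.2], [238.1, 294.0], [209.8, 304.4]]
time_s: 35.92
eef_pos: [480.4, 60.9, 27.9]
ee_rot: [-0.001, -0.364, 0.931, 0.002]
force: [-7.7, 8.9, 5.8]
grip_width: 0.196
grip_force: 5.5
344 ###################...........########...................#####oooooooo#...................
[115, 170, 36, 36, 756] [135.1 190. ] [array([496.8, -25.5]), array([490.9, -22.3])]
[189, 249, 71, 23, 859] [224.5 259. ] [array([495.5,  20. ]), array([489.7,  19.4])]
[300, 263, 43, 84, 2910] [322.  302.4] [array([482.1,  65. ]), array([477.5,  60.5])]
[177, 272, 19, 38, 364] [183.6 287.3] [array([518.2,  15. ]), array([510.4,  14.8])]
[240, 284, 43, 24, 729] [259.4 293.9] [array([497.9,  41.7]), array([491.9,  39.2])]
[214, 317, 41, 13, 221] [237.6 323.2] [array([515.8,  43.8]), array([508.2,  41.1])]
home: plate top front/back edges [[315.6, 307.7], [342.3, 307.6], [238.9, 294.5], [210.6, 304.9]]
```

```bash
python3 -m inch '0 -0.5 0 0 0 0;0 -0.5 0 0 0 0;0 -0.5 0 0 0 0;0 0 0 0 0 0;0 0 0 0 0 0;0 0 0 0 0 0;0 0 0 0 0 0;0 0 0 0 0 0;0 0 0 0 0 0;0 0 0 0 0 0'
python3 m.py | tail -8
```

```text
time_s: 36.8
eef_pos: [480.4, 60.6, 27.8]
ee_rot: [-0.002, -0.364, 0.931, 0.003]
force: [-12.5, 12.6, 9.3]
grip_width: 0.204
grip_force: 8.6
344 ###################...........########..................######oooooooo#...................
[111, 163, 40, 43, 811] [135.6 189.5] [array([496.4, -25.8]), array([490.6, -22.5])]
[189, 249, 71, 24, 866] [224.9 259.5] [array([495.6,  19.9]), array([489.8,  19.2])]
[299, 263, 44, 84, 2914] [322.4 302.6] [array([482. ,  64.8]), array([477.4,  60.3])]
[177, 273, 19, 38, 368] [184.  288.2] [array([518.3,  15.1]), array([510.5,  14.8])]
[241, 284, 42, 25, 714] [259.7 294.2] [array([497.9,  41.5]), array([491.9,  39. ])]
[215, 317, 41, 14, 222] [238.1 323.7] [array([515.8,  43.8]), array([508.3,  41. ])]
home: plate top front/back edges [[316.3, 308.2], [343.0, 308.0], [239.4, 295.1], [211.2, 305.6]]
```

Pushed to about 17.7 N with no further advance, so it is seated. Backing off, lifting and verifying.

```bash
python3 -m inch '0 1 0 0 0 0;0 1.5 0 0 0 0;0 2.5 0 0 0 0;0 2 0 0 0 0;0 0 -3 0 0 0;0 0 -8 0 0 0;0 0 -15 0 0 0;0 0 -15 0 0 0;0 5 -20 0 0 0;0 10 -25 0 0 0'
python3 -m inch '0 6 -8 0 0 0;0 6 0 0 0 0;0 6 0 0 0 0;0 6 0 0 0 0;0 6 0 0 0 0;0 0 0 0 0 0;0 0 0 0 0 0;0 0 0 0 0 0;0 0 0 0 0 0;0 0 0 0 0 0'
cat > v.py <<'E'
from h import *
to(511,28,100,133)
w=cap('wrist','w9.png');hs=cv2.cvtColor(w['image'],cv2.COLOR_RGB2HSV)
def comps(c,lo,hi):
    h=cv2.cvtColor(c['image'],cv2.COLOR_RGB2HSV);k,l,st,ce=cv2.connectedComponentsWithStats(cv2.inRange(h,lo,hi));return [(st[i].tolist(),ce[i].round(1)) for i in range(1,k) if st[i,4]>40]
P={}
for n,lo,hi,a in(('red',(0,150,90),(4,255,255),60),('green',(50,150,80),(75,255,255),180),('blue',(105,150,80),(122,255,255),240),('purple',(130,120,80),(155,255,255),300)):
    for st,ce in comps(w,lo,hi): print(n,st,ce,ray(w,*ce,57))
for st,ce in comps(w,(6,170,90),(20,255,255)): print('or',st,ce,ray(w,*ce,57),'z63',ray(w,*ce,63),'z45',ray(w,*ce,45))
u=np.array(proj(w,[[511,29,45]])[0]).astype(int);print('centre px',u)
for v in range(max(0,u[1]-45),u[1]+60,4): print(v,''.join('o' if 5<h<22 and s_>130 and b>80 else ('#' if b>150 and s_<70 else('+' if b>90 and s_<70 else '.')) for h,s_,b in hs[v,max(0,u[0]-50):u[0]+180:2]))
E
python3 v.py
```

```text
time_s: 37.68
eef_pos: [468.2, 74.3, 115.0]
ee_rot: [-0.0, -0.364, 0.931, 0.0]
force: [1.1, -0.3, -0.6]
grip_width: 0.202
grip_force: 0.0
time_s: 38.52
eef_pos: [447.9, 96.6, 122.0]
ee_rot: [-0.0, -0.364, 0.931, 0.0]
force: [-0.8, -0.6, 0.9]
grip_width: 0.199
grip_force: 0.0
pos [447.9  96.6 122. ] psi 132.7 q6 -2.36 t 38.5167 F [-0.8 -0.6  0.9] grip 0.199 0.0
shift [  0.2 -93.2  22. ] turn [ 0.   -0.   -0.05]
red [204, 144, 30, 31, 714] [218.5 159.2] [452.6  15.3  57. ]
green [77, 225, 29, 28, 641] [ 90.8 238.6] [551.8 -14.9  57. ]
blue [147, 297, 14, 24, 197] [153.8 308.9] [565.9  46.5  57. ]
purple [217, 296, 28, 25, 557] [230.6 308.1] [528.4  86.1  57. ]
or [108, 144, 32, 32, 176] [123.5 159.3] [493.3 -28.5  57. ] z63 [490.8 -26.6  63. ] z45 [498.2 -32.4  45. ]
or [167, 206, 43, 14, 319] [188.2 211.8] [492.7  21.8  57. ] z63 [490.3  22.5  63. ] z45 [497.7  20.5  45. ]
or [199, 215, 65, 53, 1722] [240.2 238.7] [483.9  58.5  57. ] z63 [481.6  58.3  63. ] z45 [488.4  59.   45. ]
centre px [186 233]
188 #################################################################################
[... 2454 characters left out ...]
###################################################################+................................
276 #################################################################################+.................................
280 ##+++++++########################################################################..................................
284 +++++++++++####################################################################+...................................
288 .+++.........###############################+.........###################++++++...........................+++++....
292 ...............###########################+.............#################++++++...........................+++++....
```

Run:
```python
from h import *
w=cap('wrist');c=np.array([511.1,28.9])
e=np.array([np.cos(np.radians(133)),np.sin(np.radians(133))]);n=np.array([-e[1],e[0]])
for nm,u,v,z in(('back top mid',264,238,63),('back top upper corner',263,217,63),('back top lower corner',263,264,63),('dot rim',136+2*81,234,45),('head',164,238,60)):
    d=ray(w,u,v,z)[:2]-c;print(nm,(d@e).round(1),(d@n).round(1))
print(proj(w,[[*(c+e*55),63],[*(c+e*44),63],[*(c),60]]).tolist())
s=cap('side');hs=cv2.cvtColor(s['image'],cv2.COLOR_RGB2HSV);m=cv2.inRange(hs,(6,170,90),(16,255,255))[225:285,280:350]
print(proj(s,[[*(c+e*49.5),63],[*(c+e*49.5),54]]).tolist());k,l,st,ce=cv2.connectedComponentsWithStats(m)
for i in range(1,k):
    if st[i,4]>10: print(st[i],ce[i]+[280,225])
```

```text
back top mid 57.2 1.9
back top upper corner 57.2 16.0
back top lower corner 55.6 -16.2
dot rim 78.3 -0.7
head -9.5 1.3
[[260.8, 240.9], [244.0, 240.9], [178.5, 239.8]]
[[318.5, 251.8], [318.4, 255.5]]
[ 28  25  17  11 122] [316.52459016 254.63114754]
```

Accounting for perspective, the handle and foot edges match the home position to within about 1 mm: plate front top at px 245 against 244 predicted, back bottom at 264 against 265. Everything is clear, so I'm handing in.

```bash
python3 -c "
from rig import ctrl
print(ctrl.finish_job())"
```

```text
the job is handed in; nothing more can be done
None
```

The job is handed in: the wheel was turned to about 133° from the lamp, and the clip was laid on the blank sector, released and pushed until it stopped advancing at about 18 N. The last image puts it within about 1 mm of home, but the hand-in returned no verdict.

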